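# Brush out the measuring beakers and put them away in a row

### The job

Take the long brush and brush out the green measuring beakers on the board one after another, from the largest to the smallest, giving each at least two full strokes down to the bottom and back up to near its rim. When you are finished, every beaker should stand upright in an even row on the board, centred on the round mark of its own size and closed with its own lid lying flat in its mouth, and the brush should stand upright, head down, in the white ceramic holder. Some beakers may be missing today (their lids are not needed); leave the stew pot, the bowls and the mortar where they are.

Things in the scene. Friction and masses are not known exactly. Their poses are not given: they have to be found in the camera images.
- beaker_large: large green plastic measuring beaker, loose, open on top, straight round wall: outer diameter 68 mm, height 95 mm, wall 3.5 mm, floor 5 mm thick, about 120 g, no handle. Origin: centre of its underside, z up along its axis. It starts upright on the near half of the storage board; it may be absent.
- beaker_medium: medium green plastic measuring beaker, loose, open on top, straight round wall: outer diameter 60 mm, height 75 mm, wall 3.5 mm, floor 5 mm thick, about 100 g, no handle. Origin: centre of its underside, z up along its axis. It starts upright on the near half of the storage board; it may be absent.
- beaker_small: small green plastic measuring beaker, loose, open on top, straight round wall: outer diameter 52 mm, height 55 mm, wall 3.5 mm, floor 5 mm thick, about 80 g, no handle. Origin: centre of its underside, z up along its axis. It starts upright on the near half of the storage board; it may be absent.
- lid_large: loose white plastic lid of the large beaker, about 30 g: a disc 68 mm across and 4 mm thick, with a plug 55 mm across and 6 mm deep below (chamfered; 3 mm play all round in the beaker's mouth) and a round knob 14 mm across and 14 mm high on top; 24 mm high over all. Origin: centre of the plug's underside, z up. It starts on the counter, plug down.
- lid_medium: loose white plastic lid of the medium beaker, about 30 g: a disc 60 mm across and 4 mm thick, with a plug 47 mm across and 6 mm deep below (chamfered; 3 mm play all round in the beaker's mouth) and a round knob 14 mm across and 14 mm high on top; 24 mm high over all. Origin: centre of the plug's underside, z up. It starts on the counter, plug down.
- lid_small: loose white plastic lid of the small beaker, about 30 g: a disc 52 mm across and 4 mm thick, with a plug 39 mm across and 6 mm deep below (chamfered; 3 mm play all round in the beaker's mouth) and a round knob 14 mm across and 14 mm high on top; 24 mm high over all. Origin: centre of the plug's underside, z up. It starts on the counter, plug down.
- brush: loose bottle brush, 200 mm long, about 120 g, first standing on the counter on its flat-ended head. Rigid white round head 30 mm across from 0 to 60 mm, 10 mm steel stem to 150 mm, flat wooden handle from 150 to 200 mm, 26 mm wide along the brush's x, 16 mm thick along its y. Origin: centre of the head's flat end; z runs up the brush to the handle.
- holder: fixed white ceramic brush holder: upright tube 60 mm high, outer diameter 49 mm, bore 40 mm, open on top, inner floor 6 mm above the counter, on a round foot 84 mm across and 6 mm high. Origin: centre of its underside on the counter, z up. It and the brush may start with places swapped.
- board: fixed flat beech storage board, 250 mm (its x) by 420 mm (its y), 6 mm thick, lying on the counter; origin: centre of its underside. A row of three dark round marks, 120 mm apart, runs along its y on the half far from the robot (+x half).
- mark_large (a point): centre of the largest dark round mark (72 mm across, flat), on the board's top at the left (+y) end of the row
- mark_medium (a point): centre of the middle mark (64 mm across), on the board's top
- mark_small (a point): centre of the smallest mark (56 mm across), on the board's top at the right (-y) end of the row
- stew_pot: closed blue ceramic stew pot, 204 mm across, 250 mm over its handles, 162 mm high with knob; bystander, to be left alone. Origin: centre of its underside
- bowls: two stacked small steel bowls, 128 mm across, 55 mm high together; bystander, to be left alone. Origin: centre of the underside
- mortar: beech mortar with its pestle, 104 mm across, mortar 85 mm and pestle top 135 mm high; bystander, to be left alone. Origin: centre of its underside
There are look-alikes about, which are no part of the job. Leave any brown or orange look-alike of the beaker_medium alone.

How it is judged (in metres and radians):
On the way, in this order (a step that is already met when the one before it is completed fails the run):
1. the brush head is down at the bottom inside the large beaker (within 15 mm of its inner floor) (horizontal distance between brush and beaker_large below 0.03 m and z of brush in the frame of beaker_large between -0.002 and 0.02 m), for 0.05 s.
2. the head is drawn up inside the large beaker until its end is more than 60 mm above the beaker's underside (horizontal distance between brush and beaker_large below 0.03 m and z of brush in the frame of beaker_large above 0.06 m), for 0.05 s.
3. the head is down at the bottom of the large beaker a second time (all of step 1), for 0.05 s.
4. the brush head is down at the bottom inside the medium beaker (within 15 mm of its inner floor) (horizontal distance between brush and beaker_medium below 0.026 m and z of brush in the frame of beaker_medium between -0.002 and 0.02 m), for 0.05 s.
5. the head is drawn up inside the medium beaker until its end is more than 48 mm above the beaker's underside (horizontal distance between brush and beaker_medium below 0.026 m and z of brush in the frame of beaker_medium above 0.048 m), for 0.05 s.
6. the head is down at the bottom of the medium beaker a second time (all of step 4), for 0.05 s.
7. the brush head is down at the bottom inside the small beaker (within 15 mm of its inner floor) (horizontal distance between brush and beaker_small below 0.022 m and z of brush in the frame of beaker_small between -0.002 and 0.02 m), for 0.05 s.
8. the head is drawn up inside the small beaker until its end is more than 36 mm above the beaker's underside (horizontal distance between brush and beaker_small below 0.022 m and z of brush in the frame of beaker_small above 0.036 m), for 0.05 s.
9. the head is down at the bottom of the small beaker a second time (all of step 7), for 0.05 s.
At the end, for the whole second after the job is handed in: every beaker present stands upright (0.1 rad) and still on the board, within 10 mm of the centre of its own mark, its own lid in its mouth (centre within 8 mm, plug 3 mm in or more); the brush stands still in the holder, within 6 mm of the bore's floor, 12 mm of its centre and 0.15 rad of vertical (horizontal distance between beaker_large and mark_large below 0.01 m and z of beaker_large in the frame of board between 0.002 and 0.01 m and angle between each of beaker_large, beaker_medium, beaker_small's own z axis and vertical below 0.1 rad and linear speed of each of beaker_large, beaker_medium, beaker_small, brush below 0.02 m/s and horizontal distance between lid_large and beaker_large below 0.008 m and z of lid_large in the frame of beaker_large between 0.084 and 0.092 m and horizontal distance between beaker_medium and mark_medium below 0.01 m and z of beaker_medium in the frame of board between 0.002 and 0.01 m and horizontal distance between lid_medium and beaker_medium below 0.008 m and z of lid_medium in the frame of beaker_medium between 0.064 and 0.072 m and horizontal distance between beaker_small and mark_small below 0.01 m and z of beaker_small in the frame of board between 0.002 and 0.01 m and horizontal distance between lid_small and beaker_small below 0.008 m and z of lid_small in the frame of beaker_small between 0.044 and 0.052 m and horizontal distance between brush and holder below 0.012 m and z of brush in the frame of holder below 0.012 m and angle between brush's own z axis and vertical below 0.15 rad); the robot touches nothing.
It fails at once if the stew pot is moved more than 20 mm (distance of stew_pot from where it was at the start of the episode above 0.02 m).
It fails at once if the bowls is moved more than 20 mm (distance of bowls from where it was at the start of the episode above 0.02 m).
It fails at once if the mortar is moved more than 20 mm (distance of mortar from where it was at the start of the episode above 0.02 m).
Of beaker_large, beaker_medium, beaker_small only 2 to 3 are there at a start; the rules pass over those that are not, and their reading is None.
At some moment in a run one of beaker_large, beaker_medium, beaker_small may be knocked a few centimetres aside while the robot is not near it.
It also fails if it takes over 210 s, if anything falls off the work surface, if the arm or the gripper's body presses on something with over 40 N, if the wrist force passes 120 N, or if a joint passes its speed limit or range.

### The arm

A 6-joint arm with a two-finger parallel gripper is mounted at the origin on the work surface. World frame = base frame: x ahead of the robot, y to its left, z up, the work surface at z = 0. Lengths are in mm, angles in rad, forces in N, time in s.
With the tool pointing down it reaches from about 300 to 775 mm from the base axis. Payload 14.6 kg.
Tool frame: the origin (TCP) lies midway between the tips of the shut fingers; the grasp point (between the pads) lies 19 mm behind it; z points along the fingers, y is the line along which they close (so a half turn about z gives the same grasp; the last joint's range is limited). The gripper opens to 85 mm and grips with 20 to 120 N. Pads are 22 mm wide; open, the fingers measure 114 mm over their backs; the gripper's body (76 mm by 85 mm) begins 54 mm behind the grasp point. The pads swing forward as they close: fully open they stand 13 mm farther back than shut.
Start: joints at [-1.325, 0.3, 1.521, -0, 1.321, -0.067], TCP at [169.241, -523.304, 231.281] pointing down, gripper open.
Joint ranges: [-3.03, 3.03], [-0.79, 2.21], [0.23, 2.52], [-1.04, 4.18], [0, 3.07], [-2.55, 2.55]. Speed limits (rad/s): [2.22, 2.22, 2.57, 3.14, 3.14, 3.14].

### API

Orientations are given as a rotation vector (axis times angle).
In Python, from rig import manip, move_gripper, monitor, imaging, workorder gives the robot as it stands. The module is installed in compiled form; this text tells all that it offers. Calls block until the motion is done:
- manip.movep(position, orientation): joint-space move of the TCP to a pose.
- manip.move_l(position, frame=None, feed=150, threshold=None): straight line of the TCP; frame=None keeps the orientation; feed is the mean speed in mm/s. With threshold (N) it stops when the force on the tool has changed by that much, and returns True; else False.
- manip.movej(angles): joint-space move.
- move_gripper(opening): opening from 0.0 (shut) to 1.0 (fully open); the grip force is fixed at half the most; returns when the fingers have stopped.
- manip.dwell(seconds).
- manip.inverse_kinematics(position, orientation): joint angles nearest the present ones, or None.
- monitor.get_obs(): the state.
- imaging.snapshot(name): name is "scene" or "top"; returns the picture (400x640x3 uint8, blue, green, red); there is no depth.
- imaging.camera_model(name): a dict with "fx", "fy", "cx", "cy" (pixels), "world_from_camera" (4x4, takes a point from camera to world coordinates). Camera axes: x right, y down, z forward; pixel columns grow to the right and rows downward; lengths in mm; the calibration is good to about 2 mm. A picture is of the moment at which its call begins. camera_model takes no time and is no camera call.
A pose or a line that the arm cannot do raises manip.PlanningError and nothing moves.
- workorder.close_job(): hands the job in; it is judged then, once.
The state is a dict: "clock": time; "joint_positions": joint angles; "joint_vel": joint speeds; "joint_efforts": joint torques, N m; "tcp_pos": TCP position; "tcp_rot": TCP orientation; "force": force on the tool from outside, world axes, zero at the start; "torque": the same for the moment, N m; "grip_width": opening from 0.0 (shut) to 1.0 (fully open); "grip_force": force on a finger pad.
Only numpy, scipy, OpenCV 4.12 (cv2) and the standard library are available. Lean on these libraries where they do the work, as an engineer would, in place of code of your own. Each camera call takes 0.05 s, during which the arm holds its last target. There are 200 camera calls.

## Working session

There is one attempt and no reset: what is moved stays moved. The work goes in short steps, each a Python script; the robot and the scene stay as the last script left them, time stands still between calls to the robot, and variables do not carry over. Pictures are saved under pics/ and viewed, at most 14 in all, crops included, and the job is handed in when it is done.

```bash
mkdir -p pics; python3 - <<'E'
from rig import manip, move_gripper, monitor, imaging, workorder
import cv2
for n in("scene","top"):
    im=imaging.snapshot(n); cv2.imwrite(f"pics/{n}0.png",im)
    m=imaging.camera_model(n); print(n,m)
o=monitor.get_obs(); print(o["clock"],o["tcp_rot"],o["grip_width"])
E
```

```text
scene {'fx': 519.3394705944353, 'fy': 519.3394705944353, 'cx': 321.53322519045696, 'cy': 207.3670268512285, 'world_from_camera': array([[ 5.43862152e-01,  6.22986848e-01, -5.62228910e-01,
         1.41351310e+03],
       [ 8.39094501e-01, -3.94459239e-01,  3.74596219e-01,
        -5.56012002e+02],
       [ 1.15921300e-02, -6.75491892e-01, -7.37276289e-01,
         1.19396166e+03],
       [ 0.00000000e+00,  0.00000000e+00,  0.00000000e+00,
         1.00000000e+00]])}
top {'fx': 470.0070090598405, 'fy': 470.0070090598405, 'cx': 317.40671860959503, 'cy': 197.78467497562426, 'world_from_camera': array([[ 2.74492857e-02, -9.96535019e-01,  7.85142778e-02,
         4.40193565e+02],
       [-9.99596858e-01, -2.67935835e-02,  9.39288337e-03,
         3.57585322e+01],
       [-7.25665835e-03, -7.87404533e-02, -9.96868739e-01,
         1.40627479e+03],
       [ 0.00000000e+00,  0.00000000e+00,  0.00000000e+00,
         1.00000000e+00]])}
0.1 [-3.10214777e+00 -4.89289714e-01  1.74013991e-04] 0.9998638433187568
```

View pics/scene0.png

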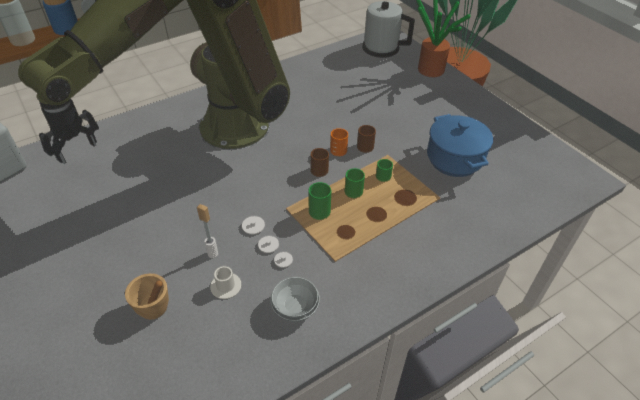

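View pics/top0.png

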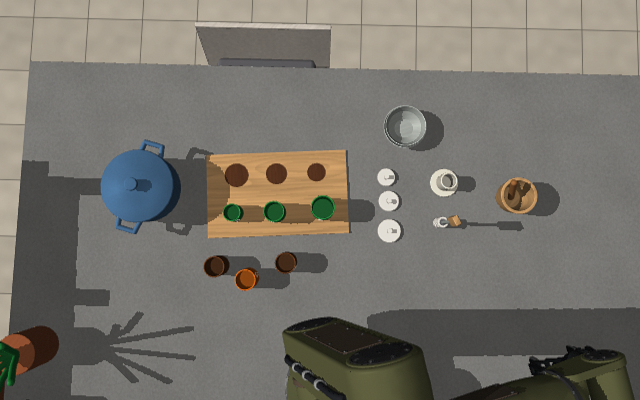

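Scene view: three green beakers stand on the board at about (319,201), (355,183) and (384,170). The brown cups at (319,162) and (366,138) and the orange one at (339,141) are off the board, so they are look-alikes. Top view: 
- Beakers: large (322,208), medium (275,211) and small (233,212).
- Marks: (237,175), (276,173) and (316,172).
- Lids: (389,231), (389,201) and (387,177).
- Brush head (441,223), holder (444,183).

Next I'll measure with masks and confirm in an enlarged crop.

```bash
cat > h.py <<'E'
import cv2, numpy as np
from rig import imaging
def ray(name,uv,z):
    m=imaging.camera_model(name);T=m["world_from_camera"]
    d=T[:3,:3]@np.array([(uv[0]-m["cx"])/m["fx"],(uv[1]-m["cy"])/m["fy"],1]);o=T[:3,3]
    return (o+d*(z-o[2])/d[2])
def proj(name,p):
    m=imaging.camera_model(name);T=m["world_from_camera"]
    c=T[:3,:3].T@(np.asarray(p,float)-T[:3,3]);return np.array([c[0]/c[2]*m["fx"]+m["cx"],c[1]/c[2]*m["fy"]+m["cy"]])
def blobs(mask,amin):
    n,l,s,c=cv2.connectedComponentsWithStats(mask.astype(np.uint8))
    out=[]
    for i in range(1,n):
        if s[i,4]>=amin:
            pts=cv2.findNonZero((l==i).astype(np.uint8)); h=cv2.convexHull(pts); M=cv2.moments(h)
            out.append((M["m10"]/M["m00"],M["m01"]/M["m00"],int(s[i,4]),tuple(int(v) for v in s[i,:4])))
    return out
def hsv(im): return [a.astype(int) for a in cv2.split(cv2.cvtColor(im,cv2.COLOR_BGR2HSV))]
def roi(mask,x0,y0,x1,y1):
    r=np.zeros_like(mask);r[y0:y1,x0:x1]=mask[y0:y1,x0:x1];return r
def green(im):
    h,s,v=hsv(im);return (h>45)&(h<85)&(s>120)
E
python3 - <<'E'
from h import *
t=cv2.imread("pics/top0.png");s=cv2.imread("pics/scene0.png")
print("green top");[print(b) for b in blobs(roi(green(t),200,140,360,240),40)]
print("green scene");[print(b) for b in blobs(roi(green(s),280,140,440,250),40)]
H,S,V=hsv(t)
print("marks");[print(b,ray("top",b[:2],6)) for b in blobs(roi((H<20)&(V<100)&(S>80),205,150,352,195),60)]
print("board");[print(b) for b in blobs(roi((H<25)&(S>60),195,140,352,245),2000)]
print("white");[print(b) for b in blobs(roi((S<40)&(V>150),360,160,480,250),15)]
Hs,Ss,Vs=hsv(s)
print("white scene");[print(b) for b in blobs(roi((Ss<40)&(Vs>150),190,200,300,300),15)]
print("wood scene");[print(b) for b in blobs(roi((Hs<25)&(Ss>90),190,195,220,240),15)]
print("wood top");[print(b) for b in blobs(roi((H<25)&(S>90),440,205,480,240),8)]
a=cv2.resize(t[145:245,200:480],None,fx=2.85,fy=2.85,interpolation=cv2.INTER_CUBIC)
b=cv2.resize(s[190:310,180:460],None,fx=2.85,fy=2.2,interpolation=cv2.INTER_CUBIC)
cv2.imwrite("pics/c1.png",np.vstack([a,b]))
E
```

```text
green top
(322.42943624668936, 207.18236852062049, 462, (311, 195, 24, 25))
(274.0258992805755, 211.25419664268583, 365, (263, 201, 23, 21))
(232.25751633986928, 212.1078431372549, 273, (223, 204, 20, 17))
green scene
(353.7268170426065, 176.81578947368422, 49, (346, 170, 18, 14))
(318.90519877675837, 192.19036697247705, 69, (309, 184, 22, 16))
marks
(235.93479193479192, 174.95967395967395, 411, (225, 164, 23, 23)) [612.65496442 295.49487514   6.        ]
(276.05480984340045, 173.48489932885906, 318, (266, 164, 21, 20)) [620.31024825 175.09192081   6.        ]
(315.96296296296293, 171.95767195767195, 241, (308, 164, 17, 17)) [628.10151551  55.41945976   6.        ]
board
(276.70167169165, 193.49605786516057, 10569, (206, 149, 143, 90))
white
(385.4833333333333, 176.613768115942, 233, (377, 168, 18, 18))
(443.21840068787617, 182.27400401261104, 440, (430, 169, 28, 28))
(388.1311475409836, 200.58797814207648, 310, (378, 191, 21, 20))
(440.1034482758621, 221.9037356321839, 90, (433, 217, 15, 11))
(388.50323624595467, 230.45347896440128, 418, (377, 219, 24, 24))
white scene
(253.00386954118295, 224.40961857379767, 294, (242, 216, 23, 18))
(212.47772657450076, 245.20890937019968, 64, (206, 237, 12, 19))
(268.114417989418, 243.50992063492063, 247, (258, 236, 21, 16))
(283.0786699107867, 258.853203568532, 195, (274, 252, 19, 15))
(226.52308513477448, 281.78569522284494, 303, (214, 266, 27, 32))
(281.6522038567493, 292.71143250688704, 178, (272, 282, 24, 18))
wood scene
(203.1045197740113, 212.3700564971751, 131, (198, 205, 11, 16))
wood top
(454.0776014109347, 220.39506172839504, 107, (448, 215, 13, 11))
```

View pics/c1.png

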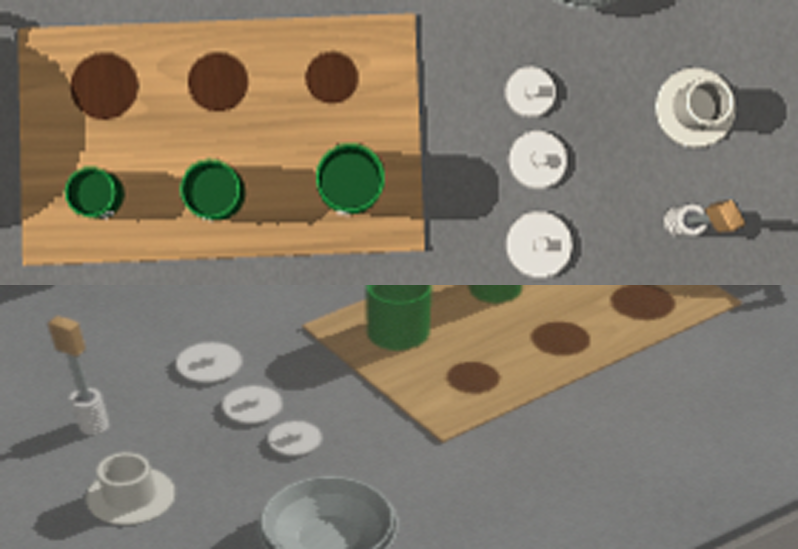

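The crop shows three green beakers on the near half of the board, largest on the right, and these match the description. The three lids and the brush stand apart from the holder, which is the white tube on a foot at (703,103) in the crop. I'll compute world positions and look at the brush handle's yaw.

```bash
python3 - <<'E'
from h import *
t=cv2.imread("pics/top0.png");s=cv2.imread("pics/scene0.png")
h,S,v=hsv(s); g=roi((h>40)&(h<90)&(S>60),300,150,400,225)
gs=sorted(blobs(g,40)); gt=sorted(blobs(roi(green(t),200,140,360,240),40),reverse=True)
for a,b,hh in zip(gt,gs,(95,75,55)):
    print(hh,ray("top",a[:2],6+hh/2)[:2].round(1),ray("scene",b[:2],6+hh/2)[:2].round(1),b)
for nm,a,b in(("lidL",(388.50,230.45),(253.0,224.41)),("lidM",(388.13,200.59),(268.11,243.51)),("lidS",(385.48,176.61),(283.08,258.85))):
    print(nm,ray("top",a,8)[:2].round(1),ray("scene",b,8)[:2].round(1))
print("holder foot",ray("top",(443.22,182.27),3)[:2],ray("scene",(226.52,281.79),25)[:2])
print("head",ray("top",(440.10,221.90),30)[:2],ray("scene",(212.48,245.21),30)[:2])
print("handle",ray("top",(454.08,220.40),178)[:2],ray("scene",(203.10,212.37),175)[:2])
a=cv2.resize(t[205:240,425:475],(600,420),interpolation=cv2.INTER_NEAREST)
b=cv2.resize(s[200:225,192:217],(180,180),interpolation=cv2.INTER_NEAREST)
a[:180,:180]=b; cv2.imwrite("pics/c2.png",a)
E
```

```text
95 [520.   33.3] [515.4  33.7] (319.2693462693462, 200.14645414645415, 749, (308, 182, 23, 38))
75 [504.9 173.5] [501.8 173.5] (354.2718378756114, 182.3843466107617, 496, (345, 168, 20, 30))
55 [499.6 296.7] [496.9 295.9] (383.8867924528302, 169.5151515151515, 310, (376, 159, 17, 22))
lidL [ 458.9 -164.4] [ 457.3 -165. ]
lidM [ 547.6 -162. ] [ 545.6 -162.2]
lidS [ 619.3 -152.9] [ 617.  -153.3]
holder foot [ 607.47604644 -326.67498822] [ 613.25312252 -325.97024551]
head [ 487.60976232 -311.3589858 ] [ 482.50529379 -305.7074439 ]
handle [ 487.40794887 -310.35591222] [ 484.88693037 -311.04931859]
```

View pics/c2.png

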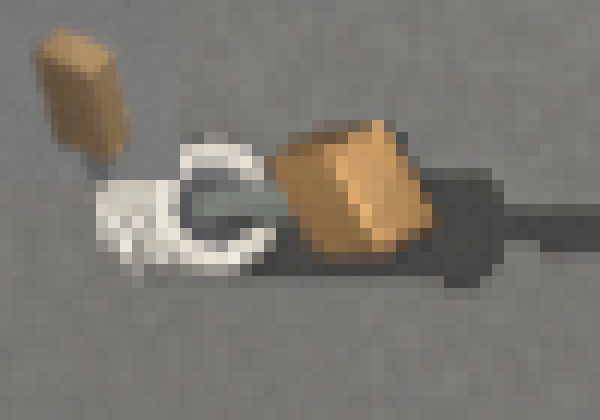

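The handle's long side runs about 22° off world x and the brush stands near (486,-311). Picking up the brush.

```bash
cat > r.py <<'E'
from h import *
from rig import manip, move_gripper, monitor, workorder
from scipy.spatial.transform import Rotation as R
def down(deg):
    a=np.radians(deg);y=np.array([np.cos(a),np.sin(a),0]);z=np.array([0,0,-1.])
    return R.from_matrix(np.c_[np.cross(y,z),y,z]).as_rotvec()
def best(p,deg):
    q0=monitor.get_obs()["joint_positions"];c=[]
    for d in(deg,deg+180):
        q=manip.inverse_kinematics(list(p),list(down(d)))
        if q is not None: c.append((abs(q[5]),d,q))
    c.sort(key=lambda e:e[0]); return c[0][1]
def go(p,deg):
    d=best(p,deg); manip.movep(list(map(float,p)),list(down(d))); return d
def line(p,feed=150,**k): return manip.move_l(list(map(float,p)),feed=feed,**k)
def tcp(): return np.array(monitor.get_obs()["tcp_pos"])
def st(*a):
    o=monitor.get_obs();print(*a,"t",round(o["clock"],1),"tcp",np.round(o["tcp_pos"],1),"w",round(o["grip_width"],3),"F",np.round(o["force"],1),"gf",np.round(o["grip_force"],1))
def snap(tag):
    r=[]
    for n in("scene","top"):
        im=imaging.snapshot(n);cv2.imwrite(f"pics/{n}_{tag}.png",im);r.append(im)
    return r
E
python3 - <<'E'
from r import *
x,y=486.2,-310.7
print(ray("top",(446.7,181.1),60))
go((x,y,270),-68); st()
line((x,y,159),150); st()
move_gripper(0.0); st("grip")
line((x,y,300),120); manip.dwell(0.3); st()
snap("b")
s,t=cv2.imread("pics/scene_b.png"),cv2.imread("pics/top_b.png")
cv2.imwrite("pics/c3.png",np.vstack([cv2.resize(s[130:330,170:420],(750,300)),cv2.resize(t[130:280,200:500],(750,300))]))
E
```

```text
[ 604.33165307 -321.91603298   60.        ]
t 1.5 tcp [ 485.6 -311.5  269.8] w 0.999 F [ 0.3 -0.8 -0.2] gf 0.0
t 2.4 tcp [ 486.4 -311.1  160. ] w 0.999 F [ 1.1 -0.1  1. ] gf 0.0
grip t 3.0 tcp [ 486.3 -310.8  159.2] w 0.18 F [-0.6 -0.9  1.7] gf 58.5
t 4.7 tcp [ 486.2 -310.7  299.8] w 0.181 F [-1.1  0.2 -1.7] gf 58.4
```

View pics/scene_b.png

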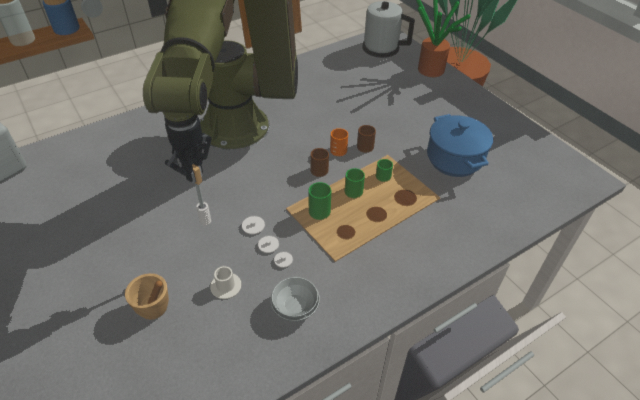

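```bash
cat >> r.py <<'E'
def find(im_s,im_t):
    h,S,v=hsv(im_s); gs=blobs(roi((h>40)&(h<90)&(S>60),270,140,440,255),40)
    gt=blobs(roi(green(im_t),190,140,370,245),40)
    return gs,gt
def rep(tag):
    s,t=snap(tag)
    gs,gt=find(s,t)
    for b in sorted(gs):print(" s",np.round(b[:2],1),b[2],[tuple(ray("scene",b[:2],6+h/2)[:2].round(1)) for h in(95,75,55)])
    for b in sorted(gt,reverse=True):print(" t",np.round(b[:2],1),b[2],[tuple(ray("top",b[:2],6+h/2)[:2].round(1)) for h in(95,75,55)])
E
python3 - <<'E'
from r import *
s,t=cv2.imread("pics/scene_b.png"),cv2.imread("pics/top_b.png")
H,S,V=hsv(s); print("head s",blobs(roi((S<40)&(V>150),190,195,220,235),15),proj("scene",(486.2,-310.7,171)))
H,S,V=hsv(t); print("head t",blobs(roi((S<40)&(V>150),430,190,490,250),15),proj("top",(486.2,-310.7,171)))
x,y=518,33.5
go((x,y,300),-68); manip.dwell(.2); st()
rep("c")
E
```

```text
head s [(205.32948717948716, 211.91410256410256, 80, (199, 202, 12, 22))] [203.66773498 213.64593794]
head t [(443.0364298724954, 192.68670309653916, 105, (432, 190, 23, 7)), (451.6441631504922, 219.87904360056257, 103, (445, 215, 17, 12))] [453.45458495 220.94683876]
t 6.3 tcp [518.1  32.7 299.9] w 0.177 F [ 0.1 -0.5 -2.4] gf 58.4
 s [319.3 200.4] 735 [(np.float64(516.1), np.float64(33.3)), (np.float64(508.2), np.float64(38.4)), (np.float64(500.4), np.float64(43.6))]
 s [354.3 182.4] 495 [(np.float64(509.7), np.float64(167.2)), (np.float64(501.8), np.float64(173.5)), (np.float64(493.9), np.float64(179.9))]
 s [383.9 169.5] 309 [(np.float64(512.7), np.float64(281.1)), (np.float64(504.8), np.float64(288.5)), (np.float64(496.9), np.float64(295.8))]
 t [322.3 215.5] 67 [(np.float64(495.9), np.float64(33.1)), (np.float64(496.3), np.float64(33.1)), (np.float64(496.7), np.float64(33.1))]
 t [274.  211.3] 365 [(np.float64(504.4), np.float64(172.4)), (np.float64(504.9), np.float64(173.4)), (np.float64(505.3), np.float64(174.4))]
 t [232.3 212.1] 271 [(np.float64(498.8), np.float64(292.8)), (np.float64(499.2), np.float64(294.7)), (np.float64(499.7), np.float64(296.6))]
```

The brush hangs straight and the beakers have not moved. Brushing the large one.

```bash
cat >> r.py <<'E'
def brush(x,y,h):
    Z=159+6
    for k in range(2):
        line((x,y,Z+h+10 if k==0 else Z+h-14),200)
        r=line((x,y,Z+9),110,threshold=12); manip.dwell(.25); st("down",r)
        line((x,y,Z+h-12),110); manip.dwell(.2); st("up")
    line((x,y,300),200)
E
python3 - <<'E'
from r import *
brush(518,33.5,95); rep("d")
E
```

```text
down False t 8.0 tcp [518.1  33.5 174.4] w 0.182 F [ 1.2 -0.2 -2.2] gf 58.4
up t 9.0 tcp [517.8  33.5 247.4] w 0.177 F [ 0.4 -0.3 -1.7] gf 58.4
down False t 10.3 tcp [518.2  33.5 174.5] w 0.186 F [-0.8  0.1 -1.2] gf 58.4
up t 11.3 tcp [517.9  33.5 247.4] w 0.178 F [-0.7 -0.4 -0.6] gf 58.4
 s [319.3 200.4] 737 [(np.float64(516.1), np.float64(33.2)), (np.float64(508.3), np.float64(38.4)), (np.float64(500.4), np.float64(43.6))]
 s [354.3 182.4] 495 [(np.float64(509.7), np.float64(167.2)), (np.float64(501.8), np.float64(173.5)), (np.float64(493.9), np.float64(179.9))]
 s [383.9 169.5] 310 [(np.float64(512.8), np.float64(281.2)), (np.float64(504.9), np.float64(288.5)), (np.float64(497.0), np.float64(295.8))]
 t [322.3 215.5] 66 [(np.float64(495.9), np.float64(33.1)), (np.float64(496.3), np.float64(33.1)), (np.float64(496.7), np.float64(33.1))]
 t [274.  211.3] 365 [(np.float64(504.4), np.float64(172.4)), (np.float64(504.9), np.float64(173.4)), (np.float64(505.4), np.float64(174.5))]
 t [232.3 212.1] 272 [(np.float64(498.7), np.float64(292.9)), (np.float64(499.1), np.float64(294.8)), (np.float64(499.5), np.float64(296.7))]
```

View pics/scene_d.png

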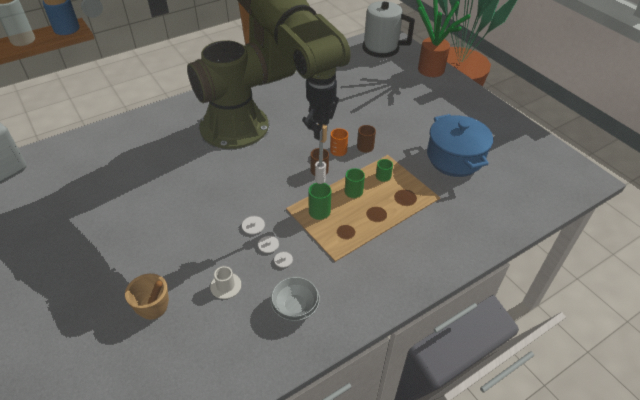

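The scene view shows the brush hanging over the large beaker at (319,200), which has not moved. Next are the medium and small beakers. Each position is read again from the scene camera just before the descent.

```bash
cat >> r.py <<'E'
def near(p,h,tol=12):
    """scene-view position of the beaker of height h; +2 mm in x is half the disagreement of the two views"""
    gs,_=find(imaging.snapshot("scene"),np.zeros((400,640,3),np.uint8))
    c=[ray("scene",b[:2],6+h/2)[:2]+[1.5,0] for b in gs]
    c=[q for q in c if np.hypot(*(q-p))<tol]
    assert c,("beaker not at",p,gs)
    return c[0]
E
python3 - <<'E'
from r import *
for p,h in(((503.5,173.5),75),((498.4,296),55)):
    p=near(p,h); go((*p,300),-68); p2=near(p,h); print(p,p2)
    brush(*p2,h)
rep("e")
E
```

```text
[503.29029446 173.56122619] [503.2319093  173.59432162]
down False t 14.0 tcp [503.4 173.6 174.5] w 0.177 F [-0.1  0.2 -1.1] gf 58.4
up t 14.9 tcp [503.  173.5 227.2] w 0.176 F [-1.1  0.3 -1.7] gf 58.4
down False t 16.0 tcp [503.4 173.7 174.6] w 0.181 F [-0.6 -0.7 -0.7] gf 58.4
up t 16.8 tcp [503.  173.5 227.2] w 0.175 F [-0.3  0.4 -1.4] gf 58.4
[498.27720589 295.91129653] [498.44687914 295.91628463]
down False t 21.3 tcp [498.6 296.  174.6] w 0.178 F [ 0.  -0.2 -1.7] gf 58.5
up t 22.0 tcp [498.2 295.8 207.2] w 0.177 F [-0.4  0.7 -2.1] gf 58.4
down False t 22.9 tcp [498.7 296.  174.7] w 0.186 F [-0.6 -1.  -1.6] gf 58.4
up t 23.6 tcp [498.2 295.8 207.2] w 0.179 F [ 0.  -0.5 -2.6] gf 58.4
 s [319.5 200.3] 742 [(np.float64(516.2), np.float64(34.0)), (np.float64(508.3), np.float64(39.2)), (np.float64(500.4), np.float64(44.4))]
 s [354.2 182.5] 484 [(np.float64(510.2), np.float64(166.7)), (np.float64(502.2), np.float64(173.1)), (np.float64(494.3), np.float64(179.4))]
 s [387.8 168. ] 312 [(np.float64(513.8), np.float64(296.3)), (np.float64(505.9), np.float64(303.8)), (np.float64(498.0), np.float64(311.3))]
 t [322.5 207.1] 457 [(np.float64(520.2), np.float64(33.0)), (np.float64(520.8), np.float64(33.0)), (np.float64(521.4), np.float64(33.0))]
 t [274.1 211.2] 361 [(np.float64(504.6), np.float64(172.1)), (np.float64(505.0), np.float64(173.1)), (np.float64(505.5), np.float64(174.1))]
 t [230.2 211.9] 118 [(np.float64(499.1), np.float64(298.7)), (np.float64(499.5), np.float64(300.7)), (np.float64(500.0), np.float64(302.6))]
```

View pics/scene_e.png

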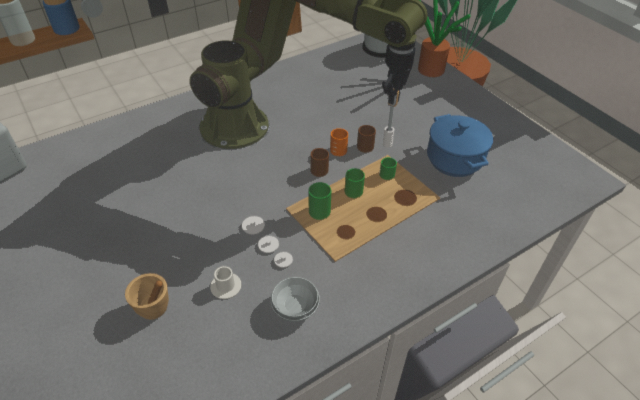

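The small beaker now reads (498,311), about 15 mm further in +y, and the other two have not moved. I'll check where the brush head really is, then stroke the small beaker once more as insurance, with a picture while the brush is down.

```bash
python3 - <<'E'
from r import *
s,t=cv2.imread("pics/scene_e.png"),cv2.imread("pics/top_e.png")
p=tcp();c=[p[0],p[1],p[2]-159+30];print(p,proj("scene",c),proj("top",c))
H,S,V=hsv(s);print(blobs(roi((S<40)&(V>150),375,115,405,155),15))
q=near((499.5,310),55,14);go((*q,300),-68);q=near(q,55);print(q);st()
line((*q,165+65),200);r=line((*q,174),60,threshold=10);manip.dwell(.2);st(r)
s,t=snap("f")
line((*q,165+45),100);manip.dwell(.2);q2=near(q,55,20);line((*q,174),100,threshold=10);manip.dwell(.2);line((*q,300),150);print(q2,near(q,55,25));st()
cv2.imwrite("pics/c4.png",cv2.resize(s[90:200,330:440],(600,600),interpolation=cv2.INTER_CUBIC))
E
```

```text
[498.05803592 295.69214951 298.00721012] [388.48323837 137.46545349] [222.95574667 210.21123912]
[(391.38518518518515, 130.25185185185185, 18, (388, 127, 7, 7))]
[499.51123512 311.26406356]
t 24.6 tcp [499.4 311.4 299.2] w 0.178 F [-0.6 -0.8 -1.7] gf 58.6
False t 26.4 tcp [499.6 311.3 174.3] w 0.179 F [ 0.7 -0.3 -1.2] gf 58.6
[501.18244701 309.75597988] [499.45221307 311.33203154]
t 29.0 tcp [499.3 311.1 298.8] w 0.177 F [ 0.5  0.1 -1.4] gf 58.6
```

View pics/c4.png

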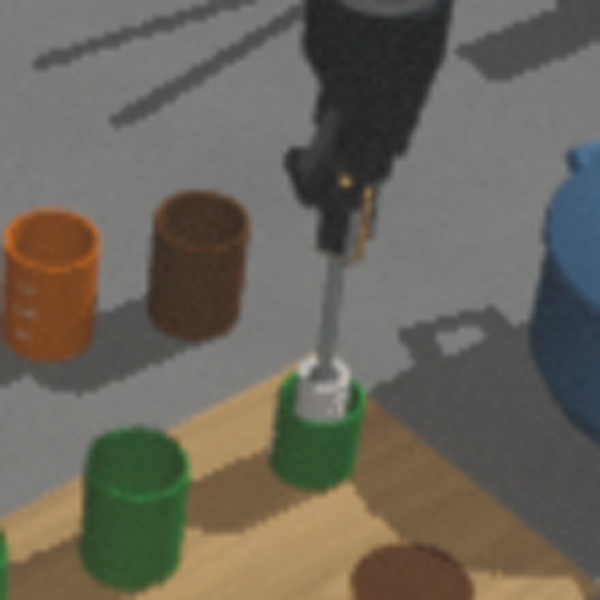

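The crop shows the brush head inside the small beaker, at about (320,390) in the crop. Next I'll refine the holder's position.

```bash
python3 - <<'E'
from r import *
s,t=cv2.imread("pics/scene_f.png"),cv2.imread("pics/top_f.png")
print("foot s",ray("scene",(227,287.3),5)[:2],"foot t",ray("top",(443.5,182.5),5)[:2])
for n,im,(x0,y0,x1,y1) in(("scene",s,(205,255,250,305)),("top",t,(425,160,465,205))):
    H,S,V=hsv(im); w=roi((S<45)&(V>140),x0,y0,x1,y1).astype(np.uint8)
    print(n,blobs(w>0,20))
    cs,hi=cv2.findContours(w,cv2.RETR_CCOMP,cv2.CHAIN_APPROX_NONE)
    for c,k in zip(cs,hi[0]):
        if k[3]>=0 and cv2.contourArea(c)>15:
            M=cv2.moments(c);u=(M["m10"]/M["m00"],M["m01"]/M["m00"]);print("hole",u,cv2.boundingRect(c),cv2.contourArea(c),ray(n,u,60)[:2])
a=cv2.resize(s[255:305,200:250],(400,400),interpolation=cv2.INTER_CUBIC);b=cv2.resize(t[160:210,420:470],(400,400),interpolation=cv2.INTER_CUBIC)
cv2.imwrite("pics/c5.png",np.hstack([a,b]))
E
```

```text
foot s [ 616.49481923 -328.82652639] foot t [ 606.56753129 -326.9988979 ]
scene [(225.76955602536998, 282.1315480385247, 392, (211, 266, 31, 33))]
hole (223.21146953405017, 273.142174432497) (216, 267, 16, 13) 139.5 [ 607.67910455 -328.15485555]
top [(443.33915696062115, 182.29090404880753, 549, (430, 168, 28, 29))]
hole (445.62857142857143, 189.21904761904761) (439, 187, 15, 5) 35.0 [ 580.79058876 -318.98323777]
hole (449.2139639639639, 179.1081081081081) (443, 173, 11, 15) 74.0 [ 610.28863402 -329.09700042]
```

View pics/c5.png

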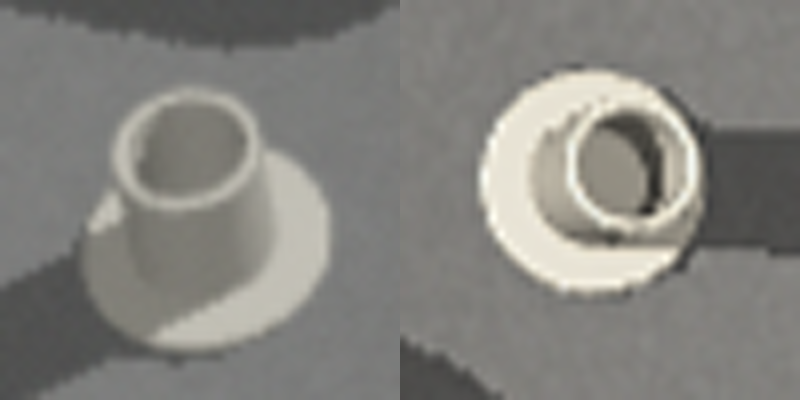

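Rim and foot agree on a holder centre near (607,-328). Placing the brush.

```bash
python3 - <<'E'
from r import *
x,y=607.2,-327.8
go((x,y,300),-68); manip.dwell(.2); st()
s,t=snap("g")
p=tcp();c=[p[0],p[1],p[2]-159+30];print(proj("scene",c));H,S,V=hsv(s);print(blobs(roi((S<40)&(V>150),205,200,250,262),15))
line((x,y,159+65),150); r=line((x,y,159+30),60,threshold=6);st("a",r)
if not r:
    r=line((x,y,159+5),40,threshold=5);st("b",r)
E
```

```text
t 31.6 tcp [ 607.4 -327.3  300.1] w 0.18 F [ 0.3 -0.4 -2.6] gf 58.6
[217.67090682 246.96681765]
[(245.99196787148594, 224.76305220883532, 89, (242, 217, 8, 16)), (219.37634408602148, 245.2516129032258, 87, (212, 235, 14, 23))]
a False t 33.0 tcp [ 607.3 -327.9  189.3] w 0.179 F [-0.   0.1 -1.1] gf 58.6
b True t 33.6 tcp [ 607.1 -327.8  165.2] w 0.179 F [ 0.  -0.7  4.5] gf 59.6
```

```bash
python3 - <<'E'
from r import *
x,y=607.1,-327.8
move_gripper(0.6); manip.dwell(.3); line((x,y,280),150); 
go((500,-150,300),0); manip.dwell(.3); rep("h"); st()
s=cv2.imread("pics/scene_h.png");t=cv2.imread("pics/top_h.png")
a=cv2.resize(s[170:310,180:320],(400,400),interpolation=cv2.INTER_CUBIC);b=cv2.resize(t[150:250,400:500],(400,400),interpolation=cv2.INTER_CUBIC)
cv2.imwrite("pics/c6.png",np.hstack([a,b]))
E
```

```text
s [319.3 200.2] 749 [(np.float64(515.4), np.float64(33.7)), (np.float64(507.5), np.float64(38.9)), (np.float64(499.7), np.float64(44.0))]
 s [354.2 182.4] 495 [(np.float64(509.7), np.float64(167.2)), (np.float64(501.7), np.float64(173.5)), (np.float64(493.8), np.float64(179.9))]
 s [387.9 168. ] 312 [(np.float64(513.9), np.float64(296.4)), (np.float64(506.0), np.float64(303.9)), (np.float64(498.1), np.float64(311.3))]
 t [322.4 207.2] 463 [(np.float64(519.9), np.float64(33.3)), (np.float64(520.5), np.float64(33.3)), (np.float64(521.1), np.float64(33.2))]
 t [274.  211.3] 364 [(np.float64(504.4), np.float64(172.4)), (np.float64(504.9), np.float64(173.4)), (np.float64(505.4), np.float64(174.4))]
 t [227.2 211.7] 272 [(np.float64(499.5), np.float64(307.6)), (np.float64(499.9), np.float64(309.6)), (np.float64(500.4), np.float64(311.6))]
t 36.6 tcp [ 500.1 -150.2  299.8] w 0.601 F [0.3 0.1 0.8] gf 0.0
```

View pics/c6.png

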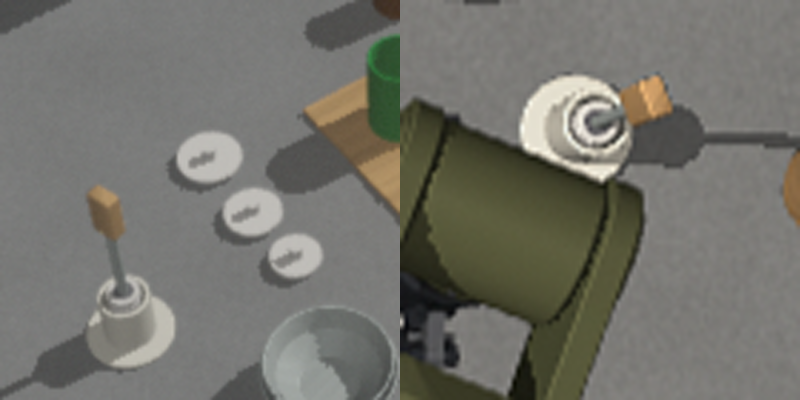

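The brush stands in the bore. The handle shows at (105,210) in the left panel, with the head centred in the tube. Before moving the beakers I'll cross-check the marks in the scene view. Then I'll move the large beaker.

```bash
cat >> r.py <<'E'
def carry(p,m,h,zt):
    move_gripper(1.0)
    go((*p,6+h+100),90); p=near(p,h); line((*p,6+h+60),250)
    st("above"); line((*p,zt),120); move_gripper(0.0); st("grip")
    line((*p,zt+130),150); d=go((*m,zt+130),90); line((*m,zt+10),150)
    r=line((*m,zt-3),30,threshold=4); st("placed",r)
    move_gripper(1.0); line((*m,zt+115),150); st("free")
E
python3 - <<'E'
from r import *
s=cv2.imread("pics/scene_h.png");H,S,V=hsv(s)
for b in blobs(roi((H<20)&(V<100)&(S>70),325,185,425,245),40): print(b,ray("scene",b[:2],6))
carry(np.array((517.5,33.5)),(612.2,295.5),95,50)
E
```

```text
(405.2937728937729, 196.8886446886447, 243, (395, 190, 21, 15)) [611.83166584 296.36861938   6.        ]
(376.29389671361497, 213.91361502347416, 196, (367, 208, 19, 13)) [620.50149405 174.8883367    6.        ]
(345.38416075650116, 231.54728132387706, 158, (338, 226, 16, 12)) [627.545001    54.46758464   6.        ]
above t 39.1 tcp [516.5  33.6 160.9] w 0.994 F [-0.  -0.   0.5] gf 0.0
grip t 40.5 tcp [517.5  33.7  51.2] w 0.784 F [-1.5 -0.4  7.6] gf 67.0
placed True t 45.2 tcp [612.9 295.6  51.2] w 0.784 F [ 1.4 -1.   4.7] gf 67.6
free t 46.4 tcp [611.8 295.3 163.8] w 1.002 F [ 0.3 -0.1 -0.1] gf 0.0
```

```bash
python3 - <<'E'
from r import *
carry(np.array((503.3,173.5)),(620.2,175.0),75,32)
carry(np.array((499.5,311)),(627.8,55),55,18)
go((420,-150,300),0); manip.dwell(.2); rep("i"); st()
s=cv2.imread("pics/scene_i.png");t=cv2.imread("pics/top_i.png")
a=cv2.resize(s[140:260,280:440],(400,300),interpolation=cv2.INTER_CUBIC);b=cv2.resize(t[140:245,200:340],(400,300),interpolation=cv2.INTER_CUBIC)
cv2.imwrite("pics/c7.png",np.hstack([a,b]))
E
```

```text
above t 47.7 tcp [503.1 173.9 140.3] w 1.002 F [0.2 0.5 0.2] gf 0.0
grip t 49.1 tcp [503.8 173.7  32.8] w 0.677 F [ 0.3 -0.6  6.2] gf 64.3
placed True t 52.0 tcp [620.6 175.1  32.7] w 0.677 F [1.1 0.3 4. ] gf 63.6
free t 53.3 tcp [619.8 174.9 145.9] w 1.002 F [-0.2 -0.7 -1.7] gf 0.0
above t 54.6 tcp [499.8 310.2 120.3] w 0.996 F [0.7 0.4 1. ] gf 0.0
grip t 56.1 tcp [500.  311.5  18.8] w 0.586 F [-0.6 -0.4  6.3] gf 62.6
placed True t 59.5 tcp [628.3  55.   18.9] w 0.591 F [-0.6 -0.3  6. ] gf 62.6
free t 60.9 tcp [627.3  55.  131.9] w 1.002 F [-0.5 -0.7 -0.3] gf 0.0
 s [346.4 225.3] 372 [(np.float64(641.1), np.float64(45.9)), (np.float64(634.3), np.float64(51.1)), (np.float64(627.5), np.float64(56.4))]
 s [378.  205.3] 527 [(np.float64(627.4), np.float64(170.9)), (np.float64(620.5), np.float64(177.3)), (np.float64(613.6), np.float64(183.6))]
 s [406.9 185. ] 727 [(np.float64(606.6), np.float64(299.2)), (np.float64(599.5), np.float64(306.7)), (np.float64(592.4), np.float64(314.2))]
 t [315.4 170.2] 270 [(np.float64(626.8), np.float64(56.4)), (np.float64(628.2), np.float64(56.5)), (np.float64(629.5), np.float64(56.7))]
 t [274.2 171. ] 393 [(np.float64(621.3), np.float64(175.9)), (np.float64(622.7), np.float64(176.9)), (np.float64(624.0), np.float64(178.0))]
 t [231.9 173.7] 576 [(np.float64(610.2), np.float64(298.5)), (np.float64(611.5), np.float64(300.5)), (np.float64(612.8), np.float64(302.4))]
t 62.5 tcp [ 420.2 -149.8  299.7] w 1.004 F [ 0.5 -0.2 -0.3] gf 0.0
```

View pics/c7.png

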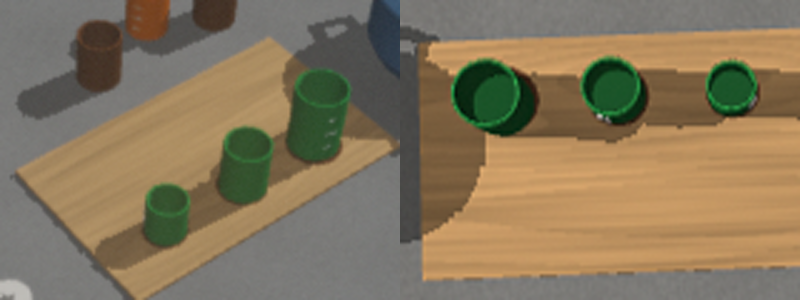

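The three beakers stand on their marks. I'll correct the perspective bias of the silhouette centroids to get accurate rim centres, and measure the lids the same way.

```bash
cat >> r.py <<'E'
A=np.linspace(0,2*np.pi,60,endpoint=False)
def cyl(name,uv,prof):
    """axis position of a standing round body from its hull centroid; prof=[(radius,z),...]; removes the perspective bias"""
    zm=np.mean([z for _,z in prof]); p=ray(name,uv,zm)[:2]
    for _ in range(4):
        pts=np.array([proj(name,(p[0]+r*np.cos(a),p[1]+r*np.sin(a),z)) for r,z in prof for a in A],np.float32)
        M=cv2.moments(cv2.convexHull(pts)); c=(M["m10"]/M["m00"],M["m01"]/M["m00"])
        p=p+ray(name,uv,zm)[:2]-ray(name,c,zm)[:2]
    return p.round(1)
E
python3 - <<'E'
from r import *
for tag in("h","i"):
    s,t=cv2.imread(f"pics/scene_{tag}.png"),cv2.imread(f"pics/top_{tag}.png")
    gs,gt=find(s,t); gs=sorted(gs);gt=sorted(gt,reverse=True)
    D=[(34,95),(30,75),(26,55)]; D=D if tag=="h" else D[::-1]
    for (r,h),a,b in zip(D,gs,gt): print(tag,h,cyl("scene",a[:2],[(r,6),(r,6+h)]),cyl("top",b[:2],[(r,6),(r,6+h)]))
H,S,V=hsv(s);ws=blobs(roi((S<40)&(V>150),235,205,300,270),100)
H,S,V=hsv(t);wt=blobs(roi((S<40)&(V>150),370,160,402,250),100)
print(ws,wt)
for r,a,b in zip((34,30,26),sorted(ws),sorted(wt,key=lambda e:-e[1])):
    P=[(r,6),(r,10),(7,24)]; print("lid",r,cyl("scene",a[:2],P),cyl("top",b[:2],P))
E
```

```text
h 95 [516.5  33. ] [518.4  33.3]
h 75 [502.3 173. ] [504.4 172.3]
h 55 [498.4 311. ] [500.3 310.8]Traceback (most recent call last):
  File "<stdin>", line 6, in <module>
  File "r.py", line 59, in cyl
    pts=np.array([proj(name,(p[0]+r*np.cos(a),p[1]+r*np.sin(a),z)) for r,z in prof for a in A],np.float32)
                  ~~~~^^^^^^^^^^^^^^^^^^^^^^^^^^^^^^^^^^^^^^^^^^^^
  File "h.py", line 8, in proj
    m=imaging.camera_model(name);T=m["world_from_camera"]
ValueError: time passes only in moves, steps and waits
```

```bash
sed -i 's/^from rig import imaging/from rig import imaging\nCM={n:imaging.camera_model(n) for n in("scene","top")}/; s/m=imaging.camera_model(name)/m=CM[name]/' h.py
python3 - <<'E'
from r import *
s,t=cv2.imread("pics/scene_i.png"),cv2.imread("pics/top_i.png")
gs,gt=find(s,t); gs=sorted(gs);gt=sorted(gt,reverse=True)
for (r,h),a,b in zip([(26,55),(30,75),(34,95)],gs,gt): print(h,cyl("scene",a[:2],[(r,6),(r,6+h)]),cyl("top",b[:2],[(r,6),(r,6+h)]))
H,S,V=hsv(s);ws=blobs(roi((S<40)&(V>150),235,205,300,270),100)
s0=cv2.imread("pics/top0.png")
H,S,V=hsv(s0);wt=blobs(roi((S<40)&(V>150),370,160,402,250),100)
for r,a,b in zip((34,30,26),sorted(ws),sorted(wt,key=lambda e:-e[1])):
    P=[(r,6),(r,10),(7,24)]; print("lid",r,np.round(a[:3],1),cyl("scene",a[:2],P),cyl("top",b[:2],P))
E
```

```text
55 [627.8  56.2] [628.8  56.6]
75 [621.  176.7] [621.7 176.2]
95 [607.4 298.2] [609.2 296.9]
lid 34 [253.  224.4 294. ] [ 456.9 -164.7] [ 458.9 -164.4]
lid 30 [268.1 243.5 246. ] [ 545.3 -161.9] [ 547.6 -161.9]
lid 26 [283.1 258.8 193. ] [ 616.7 -153.2] [ 619.3 -152.9]
```

```bash
python3 - <<'E'
from r import *
for n,z,s,t in(("L",101,(408.1,175.7),(229.8,172.2)),("M",81,(378.1,198.5),(273.6,169.8)),("S",61,(346.5,219.7),(315.9,170.2))):
    print(n,ray("scene",s,z)[:2].round(1),ray("top",t,z)[:2].round(1))
s,t=cv2.imread("pics/scene_i.png"),cv2.imread("pics/top_i.png")
a=cv2.resize(s[160:215,385:430],(360,440),interpolation=cv2.INTER_CUBIC);b=cv2.resize(t[150:205,210:260],(400,440),interpolation=cv2.INTER_CUBIC)
cv2.imwrite("pics/c8.png",np.hstack([a,b]))
E
```

```text
L [611.2 291.9] [608.3 295.4]
M [624.5 170.2] [621. 175.]
S [628.9  54.4] [625.8  55. ]
```

View pics/c8.png

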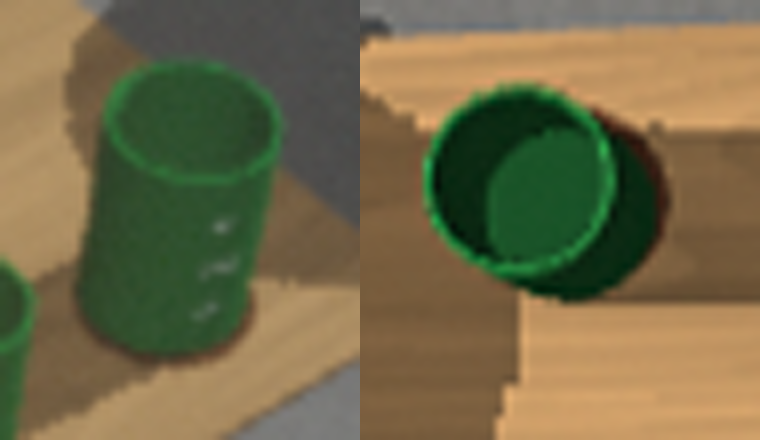

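The crop shows a thin brown rim of the mark all round the large beaker, a little wider on the +x/-y side. It is about 4 mm off centre, within tolerance. Now the lids. Each is gripped twice, crosswise, so that it centres in the fingers, and the contact height will show whether the plug dropped in.

```bash
cat >> r.py <<'E'
ZG=12.0
def lidpick(l):
    move_gripper(0.45)
    go((*l,90),0); line((*l,ZG),120); move_gripper(0.0); st("c1")
    move_gripper(0.45); line((*l,60),150)
    go((*l,60),90); line((*l,ZG),120); move_gripper(0.0); st("c2")
    line((*l,120),120); st("lift")
def lidplace(b,h):
    go((*b,h+80),90); line((*b,h+ZG+12),120)
    for dx,dy in((0,0),(2.5,0),(-2.5,0),(0,2.5),(0,-2.5),(4,0),(-4,0)):
        line((b[0]+dx,b[1]+dy,h+ZG+9),60)
        r=line((b[0]+dx,b[1]+dy,h+ZG-1.5),20,threshold=3); z=tcp()[2]-h-ZG; st("seat",dx,dy,r,"above seat",round(z,1))
        if z<3: break
    move_gripper(0.45); line((b[0]+dx,b[1]+dy,h+100),120)
E
python3 - <<'E'
from r import *
lidpick((458,-164.5))
E
```

```text
c1 t 65.0 tcp [ 458.4 -164.7   12.9] w 0.127 F [-1.7  0.1  6.5] gf 58.6
c2 t 68.2 tcp [ 458.5 -164.7   13. ] w 0.126 F [-1.   1.1  6.8] gf 58.6
lift t 69.3 tcp [ 457.7 -164.4  119.3] w 0.123 F [-0.1  0.6  0.4] gf 58.5
```

```bash
python3 - <<'E'
from r import *
s,t=snap("j");H,S,V=hsv(s)
print([np.round(b[:3],1) for b in blobs(roi((S<40)&(V>150),225,170,300,270),40)],"held lid expected at",proj("scene",(458,-164.5,115)).round(1))
H,S,V=hsv(s); 
gs,_=find(s,t)
for (r,h),a in zip([(26,55),(30,75),(34,95)],sorted(gs)): print(h,cyl("scene",a[:2],[(r,6),(r,6+h)]))
E
```

```text
[array([253.3, 201.6, 148. ]), array([268.1, 243.5, 247. ]), array([283. , 258.9, 197. ])] held lid expected at [250. 200.]
55 [627.8  56.1]
75 [621.  176.7]
95 [607.4 298.3]
```

The lid is held at (253,202) in the scene view. Placing it.

```bash
python3 - <<'E'
from r import *
lidplace((609,296),95); st()
s,t=snap("k");gs,_=find(s,t)
for b in sorted(gs): print(np.round(b[:2],1),b[2:])
E
```

```text
seat 0 0 True above seat 1.1 t 72.7 tcp [609.  296.  108.1] w 0.127 F [-0.7 -0.3  4.5] gf 59.1
t 73.9 tcp [608.7 295.9 194. ] w 0.45 F [ 0.4  0.3 -0. ] gf 0.0
[346.5 225.4] (368, (338, 214, 18, 24))
[378.1 205.4] (526, (368, 191, 22, 30))
[406.3 190. ] (446, (395, 178, 25, 26))
```

It seated at the first try. Now the medium and small lids, checking each beaker's position first.

```bash
python3 - <<'E'
from r import *
for l,h,r,b in(((546.5,-162),75,30,(621,175.3)),((618,-153),55,26,(628,55.3))):
    lidpick(l)
    gs,_=find(*snap(f"l{h}")); c=[cyl("scene",g[:2],[(r,6),(r,6+h)]) for g in gs]
    c=min(c,key=lambda q:np.hypot(*(q-b))); print("beaker",h,c)
    assert np.hypot(*(c-b))<5
    lidplace(b,h)
go((420,-150,300),0); manip.dwell(.3); st()
s,t=snap("m"); 
a=cv2.resize(s[150:280,190:440],(400,300),interpolation=cv2.INTER_CUBIC);b=cv2.resize(t[140:200,205:345],(400,300),interpolation=cv2.INTER_CUBIC)
cv2.imwrite("pics/c9.png",np.hstack([a,b]))
E
```

```text
c1 t 77.2 tcp [ 547.  -162.2   13. ] w 0.124 F [-1.9  0.3  6.2] gf 58.6
c2 t 80.3 tcp [ 547.  -162.2   13. ] w 0.126 F [-2.2  0.3  5.9] gf 58.6
lift t 81.4 tcp [ 546.1 -161.9  119.2] w 0.126 F [ 0.2 -0.1 -0.8] gf 58.5
beaker 75 [621.  176.7]
seat 0 0 True above seat 1.0 t 85.0 tcp [621.1 175.3  88. ] w 0.126 F [ 0.5 -0.3  3.6] gf 59.1
c1 t 88.9 tcp [ 618.5 -153.2   13.1] w 0.126 F [-1.4  1.1  6.5] gf 58.6
c2 t 92.1 tcp [ 618.3 -153.1   12.6] w 0.125 F [-0.7 -0.2  4.9] gf 58.6
lift t 93.1 tcp [ 617.6 -152.9  119.1] w 0.125 F [-0.7  1.1 -0.1] gf 58.5
beaker 55 [627.8  56.2]
seat 0 0 True above seat 0.6 t 96.9 tcp [628.   55.3  67.6] w 0.128 F [-1.3  0.1  5. ] gf 59.3
t 99.7 tcp [ 420.2 -149.8  299.7] w 0.452 F [1.1 0.1 0.4] gf 0.0
```

View pics/c9.png

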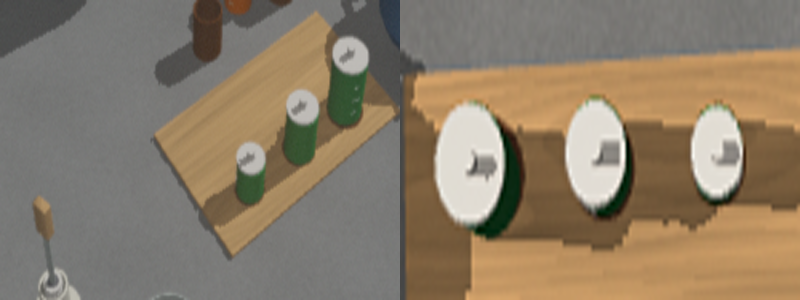

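All three lids lie flat in their mouths. One last numeric check, then I hand in.

```bash
python3 - <<'E'
from r import *
s,t=cv2.imread("pics/scene_m.png"),cv2.imread("pics/top_m.png")
for n,im,R0 in(("scene",s,(325,155,440,250)),("top",t,(210,150,350,200))):
    H,S,V=hsv(im);w=sorted(blobs(roi((S<40)&(V>130),*R0),60),reverse=(n=="top"))
    for b,h,r in zip(w,(55,75,95),(26,30,34)): print(n,h,cyl(n,b[:2],[(r,6+h),(r,10+h),(7,24+h)]),b[2])
E
```

```text
scene 55 [625.8  56.6] 184
scene 75 [618.4 176.6] 227
scene 95 [605.6 298. ] 278
top 55 [626.2  56.1] 261
top 75 [619.2 176.2] 349
top 95 [607.5 297.2] 450
```

```bash
python3 -c "
from rig import workorder
print(workorder.close_job())"
```

```text
the job is handed in; nothing more can be done
None
```

I handed the job in at about 100 s: all three beakers are brushed in order, on their marks (the large one about 4–5 mm off centre, limit 10 mm) and lidded, and the brush stands in the holder; the hand-in call returned no verdict.

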